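# Put the scraper and the chisel home in their shadow trays

## Robot

A 6-joint arm with a two-finger parallel gripper is mounted at the origin on the work surface. World frame = base frame: x ahead of the robot, y to its left, z up, the work surface at z = 0. Lengths are in m, angles in degrees, forces in N, time in s.
With the tool pointing down it reaches from about 0.4 to 0.825 m from the base axis. Payload 7 kg.
Tool frame: the origin (TCP) lies between the finger pads; the fingertips stand 11 mm ahead of it and the grasp point (between the pads) lies 8 mm behind it; z points along the fingers, y is the direction in which the jaws open and shut (so a half turn about z gives the same grasp; the last joint's range is limited). The gripper opens to 88 mm and grips with 3 to 60 N. Pads are 19 mm wide; open, the fingers measure 130 mm over their backs; the gripper's body (78 mm by 193 mm) begins 47 mm behind the grasp point.
Start: joints at [-56.717, 20.546, 0.682, 0, -70.136, -16.507], TCP at [0.195, -0.646, 0.238] pointing down, gripper open.
Joint ranges: [-176.03, 176.03], [-82.01, 121.73], [-58.28, 71.71], [-173.87, 95.51], [-174.79, -0.11], [-173.66, 173.66]. Speed limits (degrees/s): [136.94, 136.94, 172.46, 180, 180, 180].

## Interface

Orientations are given as [roll, pitch, yaw] about the fixed x, y, z axes, in that order (R = Rz(yaw) Ry(pitch) Rx(roll)).
In Python, from plant import r gives the robot as it stands.
- The arm moves only by the shell command python3 -m inch 'ROWS' [OPENING] [FORCE]. ROWS is JSON, a list of rows, each an object of numbers: "x", "y", "z": the shift along the tool's x, y, z as a fraction of full scale; "yaw": the turn about the tool's z as a fraction of full scale. In form: [{"x": .., "y": .., "z": .., "yaw": ..}, ...]. A call has 1 to 5 rows; each row shifts and turns the pose as measured when the row begins, along the tool's axes as they then stand; what a row does not reach is not made up. Full scale, the value 1, is 0.025 m for a shift and 4 degrees for a turn. A row lasts 1/12 s, in which the tool goes at most 41.7 mm and 7.16 degrees, less where a joint would pass 70% of its speed; a pose out of reach is approached as far as the arm can. A call with a number of a shift or a turn outside -1 to 1 is refused whole. A call with a gripper value outside its range is refused whole. OPENING is the opening, from -1 (shut) to 1 (fully open), set as the call begins (- or left out, the last holds). The fingers move at their own pace and stop on an object; FORCE is the grip in N (left out, the last holds). Time passes only in rows, so rows that do not move let the fingers close. It gives the time, the measured TCP pose, the force and the opening at its end, in the units of the state.
- r.get_state(): the state, without advancing time (a new reading comes with each control period).
- r.capture(name): name is "scene" or "top"; returns (picture, depth): 400x640x3 uint8, red, green, blue; 400x640 float32, m along the optical axis (not along the pixel's ray), 0 where there is no reading.
- r.camera_info(name): a dict with "mtx" (3x3 intrinsics, pixels), "pose" (4x4, takes a point from camera to world coordinates). Camera axes: x right, y down, z forward; pixel columns grow to the right and rows downward; lengths in m; the calibration is good to about 2 mm. A picture is of the moment at which its call begins. camera_info takes no time and is no camera call.
- r.close_job(): hands the job in, once; it reports no verdict.
The state is a dict: "time_s": time; "joints": joint angles; "qd": joint speeds; "joint_torque": joint torques, N m; "tcp_pos": TCP position; "eef_rot": TCP orientation; "contact_force": force on the tool from outside, world axes, zero at the start; "moment": the same for the moment, N m; "gripper_width": finger opening in m.
Only numpy, scipy, OpenCV 4.12 (cv2) and the standard library are available. Lean on these libraries where they do the work, as an engineer would, in place of code of your own. Each camera call takes 0.05 s, during which the arm holds its last target. There are 200 camera calls.

## Task

Put the two carving tools back into their cut-outs in the plywood trays: the chisel lies across the scraper's cut-out, so pick it up and lay it, without dropping it, flat in its own empty cut-out next to the gouge. Slide the wide scraper along its tray, narrow end first and without lifting it up off the tray, until it drops fully home and lies flat in its wedge-shaped cut-out. Leave the gouge and everything else on the bench where they are.

Things in the scene. Friction and masses are not known exactly. Their poses are not given: they have to be found in the camera images.
- scraper_tray: fixed plywood tray, 295 mm long (its x) by 150 mm wide (its y), 14 mm high, flat top with square edges; origin under its centre, on the bench; bench top at z = 0. It may stand left or right of the chisel tray, turned up to 0.15 rad. The half nearer the robot (-x) is plain deck; the far half has a wedge-shaped cut-out 9 mm deep (dark floor 5 mm above the bench), 130 mm long: 116 mm wide for the first 28 mm from x = +2.5 mm, then tapering evenly to 41 mm at x = +132.5 mm
- scraper_pocket (a point): point on the floor of the wedge-shaped cut-out where the scraper's origin lies when home (67.5 mm along +x from the tray's centre, 5 mm above the bench); x points to the cut-out's narrow end, away from the robot; the cut-out is about 3 mm larger than the scraper at each side and 2.5 mm at each end
- scraper: wooden wedge-shaped scraper, 125 mm long, 20 mm thick, 0.15 to 0.3 kg, flat faces; straight wide steel-edged end, 110 mm wide, from x = -62.5 to -37.5 mm, then tapering evenly to 36 mm at x = +62.5 mm. Origin under its middle, x to the narrow end. Starts flat on its tray's deck, 88 to 115 mm short of home, up to 12 mm aside and 0.2 rad askew; pushed along, it dips narrow end first, the wide end drops last
- chisel: wood chisel, 196 mm long, about 0.16 kg, flat underside: pale straight wooden handle 112 mm long, 26 mm wide, 24 mm high, and steel blade 84 mm long, 16 mm wide, 5 mm thick level with the underside. Origin under the middle of the handle, x towards the blade; centre of mass about 22 mm from the origin towards the blade. It starts lying flat on the scraper tray, across the cut-out
- chisel_tray: fixed plywood tray, 240 mm (x) by 150 mm (y), 14 mm high, floor of its cut-outs 5 mm above the bench; origin under its centre. Two parallel tool-shaped cut-outs along x, handles nearer the robot (-x): the empty one at y = -30 mm for the chisel, the one at y = +40 mm already holds the gouge
- chisel_pocket (a point): point on the floor of the chisel's cut-out where the chisel's origin lies when home (-42.5 mm in x, -30 mm in y from the tray's centre, 5 mm above the bench); x points where the blade must point. Cut-out 9 mm deep, handle part 32 mm wide by 117.5 mm long, blade part 22 mm wide by 84.5 mm long; at home the handle has 3 mm play at each side, 2.5 mm behind and 3 mm ahead
- gouge: dark-handled gouge of the chisel's size (blade 20 mm wide), lying in the other cut-out of the chisel tray; leave it alone
- cork_block: loose cork block 110 x 60 x 35 mm to the left of the trays, left alone
- honing_stone: loose greenish stone 150 x 60 x 22 mm, left alone
- sanding_block: loose wooden block 100 x 55 x 40 mm beyond the trays, left alone
- mallet: turned carver's mallet standing on its head, 217 mm tall, 88 mm across, left alone
- glue: white glue bottle, 170 mm tall, 60 mm across, left alone
Things that resemble listed ones, but are neither listed nor needed, are in the scene too. What is shaped like the scraper but green or turquoise is not meant.

How it is judged (in metres and radians):
At the end, for the whole second after the job is handed in: Scraper and chisel each lie at rest in their own cut-out: origin within 6 mm sideways of the home point and within 3 mm of the floor height, turned within 0.08 rad of it, level within 0.05 rad (horizontal distance between scraper and scraper_pocket below 0.006 m and z of scraper in the frame of scraper_pocket between -0.003 and 0.003 m and angle between the x axis of scraper and the x axis of scraper_pocket, either way round below 0.08 rad and angle between each of scraper, chisel's own z axis and vertical below 0.05 rad and linear speed of each of scraper, chisel below 0.02 m/s and angular speed of each of scraper, chisel below 0.2 rad/s and horizontal distance between chisel and chisel_pocket below 0.006 m and z of chisel in the frame of chisel_pocket between -0.003 and 0.003 m and angle between the x axis of chisel and the x axis of chisel_pocket, either way round below 0.08 rad); the robot touches nothing.
It fails at once if the scraper is lifted more than 20 mm above the top of its tray (height (world z) of scraper above 0.034 m).
It fails at once if the chisel is dropped: more than 45 mm above the tray tops and not held by the fingers (height (world z) of chisel above 0.06 m and contact force between the fingers and chisel below 0.05 N).
It fails at once if the gouge is moved more than 20 mm (distance of gouge from where it was at the start of the episode above 0.02 m).
It fails at once if another thing on the bench is moved more than 30 mm (distance of any of cork_block, honing_stone, sanding_block, mallet, glue from where it was at the start of the episode above 0.03 m).
It also fails if it takes over 62 s, if anything falls off the work surface, if the arm or the gripper's body presses on something with over 40 N, if the wrist force passes 120 N, or if a joint passes its speed limit or range.

## Working session

There is one attempt and no reset: what is moved stays moved. The work goes in short steps, Python scripts to look and compute and a shell command to move; the robot and the scene stay as the last step left them, time stands still between calls to the robot, and variables do not carry over. Pictures are saved under pics/ and viewed, about 8 in all and at most 12, crops included, and the job is handed in when it is done.

```bash
ls; mkdir -p pics; python3 - <<'E'
from plant import r
import cv2,numpy as np
for n in("scene","top"):
    p,d=r.capture(n); np.savez(f"{n}0.npz",p=p,d=d); cv2.imwrite(f"pics/{n}0.png",p[:,:,::-1])
    print(n,r.camera_info(n))
print(r.get_state())
E
```

```text
pics
scene {'mtx': array([[389.43082644,   0.        , 322.20140837],
       [  0.        , 389.43082644, 200.87104033],
       [  0.        ,   0.        ,   1.        ]]), 'pose': array([[-0.89479524,  0.32506297, -0.30606462,  0.88270452],
       [ 0.44610925,  0.67873846, -0.58335293,  0.58995561],
       [ 0.01811139, -0.65851968, -0.75234554,  0.84452603],
       [ 0.        ,  0.        ,  0.        ,  1.        ]])}
top {'mtx': array([[433.89633732,   0.        , 316.59671308],
       [  0.        , 433.89633732, 197.56692286],
       [  0.        ,   0.        ,   1.        ]]), 'pose': array([[-2.73021099e-02, -9.89746103e-01,  1.40204302e-01,
         4.32855622e-01],
       [-9.99621575e-01,  2.75037655e-02, -4.99509484e-04,
        -2.41316919e-02],
       [-3.36175868e-03, -1.40164883e-01, -9.90122469e-01,
         1.08983604e+00],
       [ 0.00000000e+00,  0.00000000e+00,  0.00000000e+00,
         1.00000000e+00]])}
{'time_s': 0.1, 'joints': array([-5.67186057e+01,  2.05884509e+01,  6.38928387e-01, -1.65600962e-02,
       -7.01361833e+01, -1.65090943e+01]), 'qd': array([ 0.08047191, -0.00635689,  0.09448477,  0.0546801 , -0.01533993,
        0.05888984]), 'joint_torque': array([-2.03228039e-03, -5.84163094e+01,  2.93750238e+01,  7.01557025e+00,
        1.01719241e-02, -5.94124822e-05]), 'tcp_pos': array([ 0.19465593, -0.64588407,  0.23670671]), 'eef_rot': array([ 1.79913403e+02, -9.43036588e-03, -1.63233331e+02]), 'contact_force': array([ 0.54414017,  0.21132651, -0.14638126]), 'moment': array([-0.00331848,  0.04265493, -0.04046877]), 'gripper_width': 0.08755855800126626}
```

View pics/top0.png

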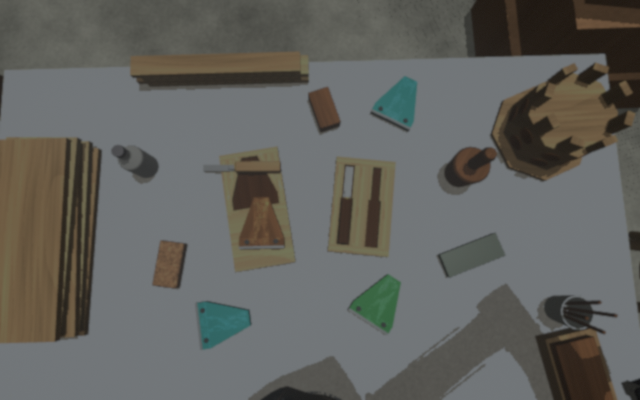

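View pics/scene0.png

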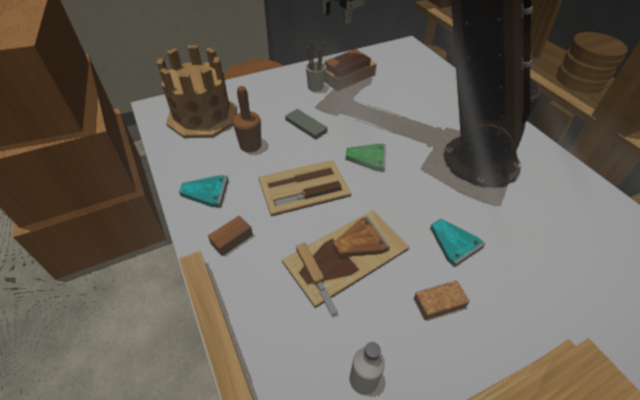

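Top view: scraper tray at about (257,208) with the brown scraper at (262,222), chisel across the cut-out with its handle at (257,168) and blade to the left at (213,168). The chisel tray is at (362,206): gouge at (346,205) and the empty cut-out at (374,205). The scraper-shaped things at (223,323), (380,303) and (398,103) are green or turquoise, so not meant.

```bash
cat > h.py <<'E'
import numpy as np,cv2
from plant import r
def world(n,d):
    c=r.camera_info(n);K=c["mtx"];T=c["pose"]
    v,u=np.mgrid[:400,:640]
    P=np.stack([(u-K[0,2])*d/K[0,0],(v-K[1,2])*d/K[1,1],d],-1)
    return P@T[:3,:3].T+T[:3,3]
def proj(n,X):
    c=r.camera_info(n);T=c["pose"];X=(np.atleast_2d(X)-T[:3,3])@T[:3,:3]
    x=X@c["mtx"].T;return x[:,:2]/x[:,2:]
def ortho(n,p,z,x0,x1,y0,y1,s=2000):
    "rectified picture of plane z: up=+x, left=+y, s px/m; row=(x1-x)*s col=(y1-y)*s"
    q=np.array([[x1,y1,z],[x1,y0,z],[x0,y0,z],[x0,y1,z]])
    w,h=int((y1-y0)*s),int((x1-x0)*s)
    H=cv2.getPerspectiveTransform(proj(n,q).astype(np.float32),np.float32([[0,0],[w,0],[w,h],[0,h]]))
    return cv2.warpPerspective(p,H,(w,h),flags=cv2.INTER_CUBIC)
E
python3 - <<'E'
from h import *
f=np.load("top0.npz");p,d=f["p"],f["d"];W=world("top",d)
for nm,u,v in[("table",300,300),("deckS",240,258),("scr",262,215),("scr2",262,235),("handle",262,167),("blade",215,168),("pocketS",250,190),("deckC",362,245),("gouge",345,220),("empty",373,220),("honing",470,255)]:
    print(nm,W[v,u].round(4))
o=ortho("top",p,0.014,0.27,0.57,-0.22,0.24,1700)
o=cv2.convertScaleAbs(o,alpha=1.6)
cv2.imwrite("pics/orth0.png",o[:,:,::-1]);print(o.shape)
# height map
z=W[...,2]
m=(np.abs(z-0.014)<0.005)&(W[...,0]>.25)&(W[...,0]<.6)&(np.abs(W[...,1])<.25)
print(np.median(z[250:330,280:320]))
E
```

```text
table [ 0.3341  0.0231 -0.0032]
deckS [0.4405 0.1671 0.0166]
scr [0.5433 0.1102 0.032 ]
scr2 [0.494  0.1099 0.0376]
handle [0.6609 0.1077 0.0426]
blade [0.6665 0.2288 0.0203]
pocketS [0.6106 0.1435 0.0041]
deckC [ 0.464  -0.1333  0.0145]
gouge [ 0.5255 -0.0926  0.0308]
empty [ 0.5257 -0.1643  0.0061]
honing [ 0.4324 -0.394   0.0235]
(509, 781, 3)
0.00036079642711583926
```

View pics/orth0.png

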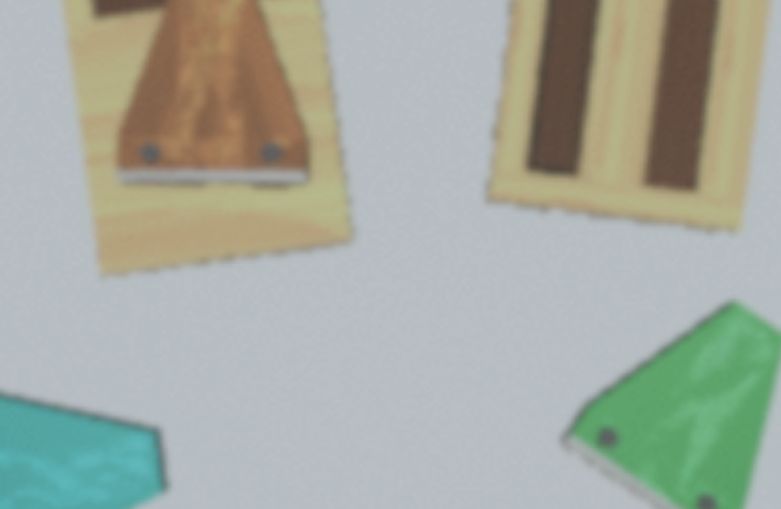

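```bash
cat >> h.py <<'E'
S=2000;B=(0.40,0.72,-0.24,0.27)
def w2o(X): X=np.atleast_2d(X);return np.stack([(B[3]-X[:,1])*S,(B[1]-X[:,0])*S],1)
def o2w(q): q=np.atleast_2d(q);return np.stack([B[1]-q[:,1]/S,B[3]-q[:,0]/S],1)
def T2(pose,pts):
    x,y,a=pose;c,s=np.cos(a),np.sin(a);return np.array(pts)@np.array([[c,s],[-s,c]])+[x,y]
def fit(mask,poly,p0):
    "pose of polygon maximising IoU with mask in ortho picture"
    from scipy.optimize import minimize
    m=cv2.GaussianBlur(mask.astype(np.float32),(0,0),3)
    def f(p):
        q=np.zeros(mask.shape,np.uint8)
        cv2.fillPoly(q,[np.round(w2o(T2(p,poly))*16).astype(np.int32)],255,shift=4)
        return np.abs(cv2.GaussianBlur(q.astype(np.float32)/255,(0,0),3)-m).mean()*100
    s=np.array([p0,[p0[0]+.015,p0[1],p0[2]],[p0[0],p0[1]+.015,p0[2]],[p0[0],p0[1],p0[2]+.1]])
    o=minimize(f,p0,method="Nelder-Mead",options=dict(initial_simplex=s,xatol=1e-5,fatol=1e-5));return o.x,o.fun
rect=lambda l,w:[(-l/2,-w/2),(l/2,-w/2),(l/2,w/2),(-l/2,w/2)]
SCR=[(-.0625,-.055),(-.0375,-.055),(.0625,-.018),(.0625,.018),(-.0375,.055),(-.0625,.055)]
WEDGE=[(.0025,-.058),(.0305,-.058),(.1325,-.0205),(.1325,.0205),(.0305,.058),(.0025,.058)]
CHP=[(-.1015,-.046),(.0195,-.046)]  # placeholder extents
E
python3 - <<'E'
from h import *
f=np.load("top0.npz");p=f["p"]
def sat(z):
    o=ortho("top",p,z,*B,S);return o,cv2.cvtColor(o,cv2.COLOR_RGB2HSV)
o,h=sat(.014)
m=((h[...,1]>70)&(h[...,0]<35)).astype(np.uint8)
n,l,st,c=cv2.connectedComponentsWithStats(m)
big=[i for i in range(1,n) if st[i,4]>30000];print(st[big],c[big])
for i in big:
    k=(l==i).astype(np.uint8);k=cv2.morphologyEx(k,cv2.MORPH_CLOSE,np.ones((41,41)))
    k=cv2.morphologyEx(k,cv2.MORPH_OPEN,np.ones((61,61)))
    cs=cv2.findContours(k,0,1)[0];hull=max(cs,key=cv2.contourArea);q=cv2.minAreaRect(hull);print(o2w(q[0]),q)
    kk=np.zeros_like(k);cv2.fillPoly(kk,[cv2.convexHull(hull)],1)
    x0=o2w(q[0])[0]; L=.295 if x0[1]>0 else .24
    P,e=fit(kk,rect(L,.15),[*x0,.1 if x0[1]>0 else -.05]);print("tray",P.round(4),e)
    cv2.polylines(o,[w2o(T2(P,rect(L,.15))).astype(int)],1,(255,0,0))
    if L>.25: cv2.polylines(o,[w2o(T2(P,WEDGE)).astype(int)],1,(255,0,0))
    else:
        for a in([(-.1015,-.046),(.016,-.046),(.016,-.014),(-.1015,-.014)],[(.016,-.041),(.1005,-.041),(.1005,-.019),(.016,-.019)]): cv2.polylines(o,[w2o(T2(P,a)).astype(int)],1,(255,0,0))
cv2.imwrite("pics/o14.png",cv2.resize(cv2.convertScaleAbs(o,alpha=1.6)[:,:,::-1],(800,502)))
for z,nm in((.034,"s34"),(.038,"c38")):
    o,h=sat(z);cv2.imwrite(f"pics/{nm}.png",cv2.resize(cv2.convertScaleAbs(o,alpha=1.6)[:,:,::-1],(800,502)))
E
```

```text
[[  676    86   272   448 64382]
 [  150   133   306   366 77598]] [[819.46115374 330.92757292]
 [291.66595789 325.14300626]]
[[ 0.56293687 -0.13478732]] ((809.5746459960938, 314.1262512207031), (239.5961151123047, 421.71337890625), 5.885987281799316)
tray [ 0.5643 -0.1359 -0.0479] 8.60888671875
[[0.56025 0.119  ]] ((302.0, 319.5), (353.0, 286.0), 90.0)
tray [0.6193 0.1262 0.0372] 9.088318824768066
```

View pics/o14.png

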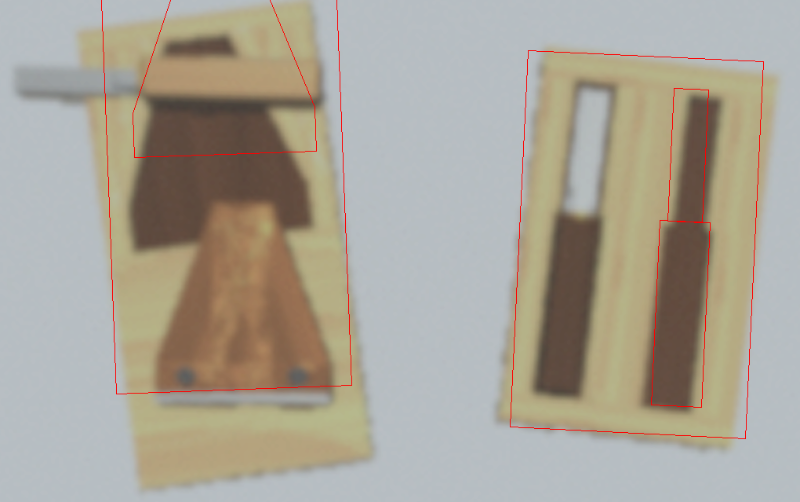

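The fit masks picked up the chisel and scraper. The tray corners read from this picture agree with the stated sizes (149x240 and 149x296 mm), so I refit from those starts.

```bash
cat > fit0.py <<'E'
from h import *
import sys
def run(p,pic,objs):
    pan=[]
    for nm,z,poly,p0,cond in objs:
        o=ortho("top",p,z,*B,S);h=cv2.cvtColor(o,cv2.COLOR_RGB2HSV)
        roi=np.zeros(o.shape[:2],np.uint8);cv2.fillPoly(roi,[w2o(T2(p0,poly)).astype(np.int32)],1);roi=cv2.dilate(roi,np.ones((31,31)))
        m=(cond(h)&(roi>0)).astype(np.uint8)
        n,l,st,_=cv2.connectedComponentsWithStats(m);m=(l==1+st[1:,4].argmax()).astype(np.uint8)
        hull=np.zeros_like(m);cv2.fillPoly(hull,[cv2.convexHull(np.argwhere(m)[:,::-1].astype(np.int32))],1)
        P,e=fit(hull,poly,p0);print(nm,P.round(4),round(e,3))
        cv2.polylines(o,[w2o(T2(P,poly)).astype(np.int32)],1,(255,0,0))
        a=w2o(T2(P,poly));c=a.mean(0);pan.append(cv2.resize(cv2.convertScaleAbs(cv2.getRectSubPix(o,(620,620),tuple(map(float,c))),alpha=1.6),(390,290) if len(objs)>2 else (390,390)))
    while len(pan)%2:pan.append(pan[-1]*0)
    cv2.imwrite(pic,np.vstack([np.hstack(pan[i:i+2]) for i in range(0,len(pan),2)])[:,:,::-1])
E
python3 - <<'E'
from fit0 import *
wood=lambda h:(h[...,1]>60)&(h[...,0]<40)
print([ (n,cv2.cvtColor(np.uint8([[np.load('top0.npz')['p'][v,u]]]),cv2.COLOR_RGB2HSV)[0,0]) for n,u,v in [("deck",240,258),("scr",262,232),("scr",250,240),("han",262,167),("pock",250,190),("tbl",300,300),("empty",373,220)]])
p=np.load("top0.npz")["p"]
HAN=rect(.112,.026)
run(p,"pics/f1.png",[("ctray",.014,rect(.24,.15),[.5622,-.1364,-.123],wood),
("stray",.014,rect(.295,.15),[.5638,.1266,.135],lambda h:wood(h)),
("scraper",.034,SCR,[.525,.112,.0],lambda h:wood(h)&(h[...,0]<17)&(h[...,2]>50)),
("handle",.038,HAN,[.667,.125,1.57],lambda h:wood(h)&(h[...,2]>70))])
E
```

```text
[('deck', array([ 22,  75, 112], dtype=uint8)), ('scr', array([ 12, 112,  89], dtype=uint8)), ('scr', array([ 14, 112,  98], dtype=uint8)), ('han', array([ 18,  89, 112], dtype=uint8)), ('pock', array([10, 93, 63], dtype=uint8)), ('tbl', array([101,  17, 122], dtype=uint8)), ('empty', array([11, 89, 60], dtype=uint8))]
ctray [ 0.5629 -0.1364 -0.1275] 0.954
stray [0.5655 0.1271 0.134 ] 1.098
scraper [0.5332 0.1127 0.001 ] 0.569
handle [0.6685 0.1265 1.6493] 1.143
```

View pics/f1.png

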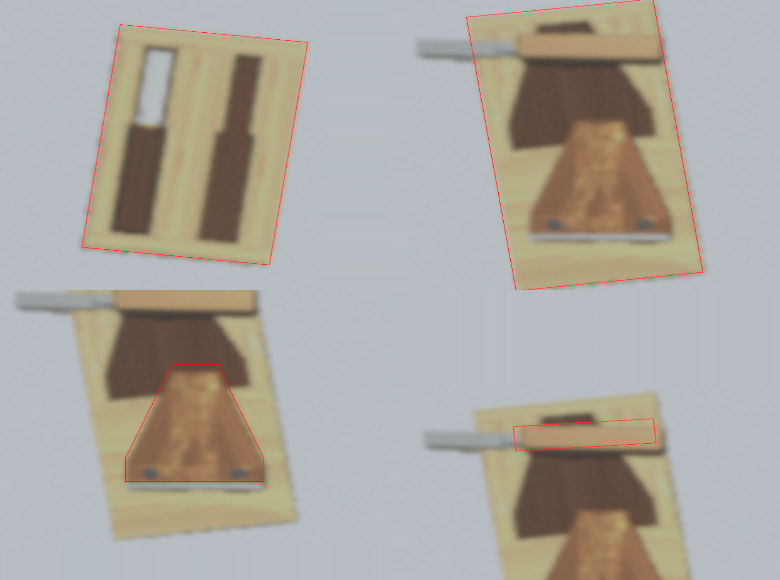

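```bash
python3 - <<'E'
from h import *
p=np.load("top0.npz")["p"]
c=p[140:260,195:305];cv2.imwrite("pics/crop.png",cv2.resize(cv2.convertScaleAbs(c,alpha=1.7),None,fx=5,fy=5,interpolation=cv2.INTER_CUBIC)[:,:,::-1])
E
```

```text
(no output)
```

View pics/crop.png

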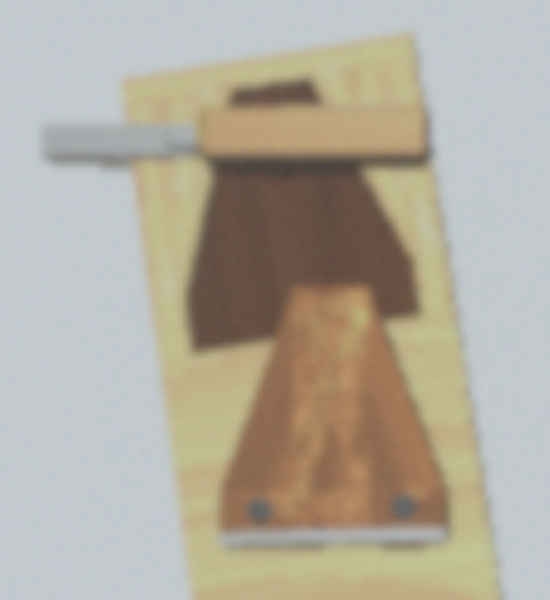

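```bash
cat >> h.py <<'E'
def ray(n,uv,z):
    c=r.camera_info(n);K=c["mtx"];T=c["pose"];uv=np.atleast_2d(uv)
    d=np.c_[(uv-K[:2,2])/K[[0,1],[0,1]],np.ones(len(uv))]@T[:3,:3].T
    return (T[:3,3]+d*((z-T[2,3])/d[:,2])[:,None])[:,:2]
CT=(.5629,-.1364,-.1275);ST=(.5655,.1271,.134)
E
python3 - <<'E'
from h import *
C=lambda L:[(195+(a+.5)/5-.5,140+(b+.5)/5-.5) for a,b in L]
h=ray("top",C([(201,110),(201,157),(426,157),(426,108)]),.038);print("handle",h.round(4),h.mean(0),np.linalg.norm(h[0]-h[3]),np.linalg.norm(h[0]-h[1]))
b=ray("top",C([(43,140),(165,140)]),.019);print("blade",b.round(4))
s=ray("top",C([(220,540),(447,540),(293,288),(368,288)]),.034);print("scr",s.round(4))
w=s[:2].mean(0);n=s[2:].mean(0);print("scr c",(w+n)/2,np.linalg.norm(n-w),np.arctan2(n[1]-w[1],n[0]-w[0]),"edge yaw",np.arctan2(-(s[0]-s[1])[0],(s[0]-s[1])[1]))
print("chpocket",T2(CT,[(-.0425,-.03)]),"scpocket",T2(ST,[(.0675,0)]))
c,sn=np.cos(ST[2]),np.sin(ST[2]);D=(w+n)/2-T2(ST,[(.0675,0)])[0];print("scr rel home",D@[c,sn],D@[-sn,c])
# check pocket features: wedge + chisel corners in original picture
print(proj("top",np.c_[T2(ST,WEDGE),[.014]*6]).round(1))
E
```

```text
handle [[0.6774 0.1756]
 [0.6537 0.1756]
 [0.6506 0.0644]
 [0.6753 0.064 ]] [0.66426689 0.11989813] 0.11158108252626454 0.02374968247858081
blade [[0.6686 0.2588]
 [0.6669 0.1973]]
scr [[0.4654 0.1673]
 [0.4624 0.0575]
 [0.5876 0.1312]
 [0.5866 0.0943]]
scr c [0.52548685 0.11255894] 0.12321522119969987 0.0024718159626299957 edge yaw -0.027392492801383096
chpocket [[ 0.51693033 -0.16075241]] scpocket [[0.63239489 0.13611796]]
scr rel home -0.10909712465179665 -0.009064974206576069
[[278.9 202.4]
 [277.2 191.4]
 [256.7 154.6]
 [240.7 157.2]
 [231.4 198.8]
 [232.9 209.8]]
```

```bash
cat > go.py <<'E'
import sys,numpy as np
from plant import r
# usage: go.py x y z yawdeg -> needed shift in tool axes at present (units) and turn (units)
s=r.get_state();p=s["tcp_pos"];R=s["eef_rot"]
print("t",round(s["time_s"],2),"p",p.round(4),"rot",R.round(2),"w",round(s["gripper_width"],4),"F",s["contact_force"].round(1),"q6",s["joints"][5].round(1))
if len(sys.argv)>1:
    X=np.array(list(map(float,sys.argv[1:4])));a=np.radians(R[2]);D=X-p
    print("x %.2f y %.2f z %.2f yaw %.2f"%(D@[np.cos(a),np.sin(a),0]/.025,D@[np.sin(a),-np.cos(a),0]/.025,-D[2]/.025,-((float(sys.argv[4])-R[2]+180)%360-180)/4))
E
P='[{"yaw":-1},{"yaw":-1},{"yaw":-1},{"yaw":-1},{"yaw":-1}]'
python3 -m inch '[{"yaw":-1},{"yaw":-1},{"yaw":-1},{"yaw":-1},{"yaw":-1}]' 0.15 30
python3 -m inch '[{"yaw":-1},{"yaw":-1},{"yaw":-1},{"yaw":-1},{"yaw":-1}]'
python3 go.py .665 .1415 .1 -91.5
```

```text
t 0.1 p [ 0.1947 -0.6459  0.2367] rot [ 1.7991e+02 -1.0000e-02 -1.6323e+02] w 0.0876 F [ 0.5  0.2 -0.1] q6 -16.5
x -27.10 y 24.73 z 5.47 yaw -17.93validation failed for argument at $[0]...
validation failed for argument at $[0]...
```

```bash

python3 -m inch '[{"x":0,"y":0,"z":0,"yaw":-1},{"x":0,"y":0,"z":0,"yaw":-1},{"x":0,"y":0,"z":0,"yaw":-1},{"x":0,"y":0,"z":0,"yaw":-1},{"x":0,"y":0,"z":0,"yaw":-1}]' 0.15 30
python3 go.py .665 .1415 .1 -91.5
```

```text
time_s: 0.52
tcp_pos: [0.1942, -0.6445, 0.2338]
eef_rot: [179.6, 0.1, -142.5]
contact_force: [0.2, -1.0, -0.2]
gripper_width: 0.0601
t 0.52 p [ 0.1942 -0.6445  0.2338] rot [ 1.7963e+02  1.0000e-01 -1.4253e+02] w 0.0601 F [ 0.2 -1.  -0.2] q6 4.2
x -34.07 y 13.50 z 5.35 yaw -12.76
```

```bash

python3 -m inch '[{"x":0,"y":0,"z":0,"yaw":-1},{"x":0,"y":0,"z":0,"yaw":-1},{"x":0,"y":0,"z":0,"yaw":-1},{"x":0,"y":0,"z":0,"yaw":-1},{"x":0,"y":0,"z":0,"yaw":-1}]' >/dev/null
python3 -m inch '[{"x":0,"y":0,"z":0,"yaw":-1},{"x":0,"y":0,"z":0,"yaw":-1},{"x":0,"y":0,"z":0,"yaw":-1},{"x":0,"y":0,"z":0,"yaw":-1},{"x":0,"y":0,"z":0,"yaw":-1}]' >/dev/null
python3 -m inch '[{"x":-0.9,"y":-0.5,"z":-0.1,"yaw":-1},{"x":-0.9,"y":-0.5,"z":-0.1,"yaw":-1},{"x":-0.9,"y":-0.5,"z":-0.1,"yaw":-0.5},{"x":-0.9,"y":-0.5,"z":-0.1,"yaw":0},{"x":-0.9,"y":-0.5,"z":-0.1,"yaw":0}]'
python3 go.py .665 .1415 .1 -91.5
```

```text
time_s: 1.77
tcp_pos: [0.2615, -0.5323, 0.2365]
eef_rot: [179.3, 1.3, -90.1]
contact_force: [0.8, 0.4, 1.1]
gripper_width: 0.0504
t 1.77 p [ 0.2615 -0.5323  0.2365] rot [179.33   1.31 -90.08] w 0.0504 F [0.8 0.4 1.1] q6 45.4
x -26.97 y -16.10 z 5.46 yaw 0.35
```

```bash

for i in 1 2 3 4 ; do python3 -m inch '[{"x":-1,"y":-0.6,"z":-0.06,"yaw":0},{"x":-1,"y":-0.6,"z":-0.06,"yaw":0},{"x":-1,"y":-0.6,"z":-0.06,"yaw":0},{"x":-1,"y":-0.6,"z":-0.06,"yaw":0},{"x":-1,"y":-0.6,"z":-0.06,"yaw":0}]' | head -3; done
python3 go.py .665 .1415 .1 -91.5
```

```text
time_s: 2.18
tcp_pos: [0.338, -0.4009, 0.2445]
eef_rot: [179.2, 1.5, -90.2]
time_s: 2.6
tcp_pos: [0.415, -0.2689, 0.2536]
eef_rot: [179.1, 1.6, -90.2]
time_s: 3.02
tcp_pos: [0.492, -0.1368, 0.2633]
eef_rot: [179.0, 1.6, -90.2]
time_s: 3.43
tcp_pos: [0.5689, -0.0047, 0.2725]
eef_rot: [178.9, 1.6, -90.2]
t 3.43 p [ 0.5689 -0.0047  0.2725] rot [178.91   1.63 -90.17] w 0.0502 F [ 0.6 -0.1 -0.3] q6 -17.5
x -5.86 y -3.83 z 6.90 yaw 0.33
```

```bash

python3 -m inch '[{"x":-1,"y":-0.65,"z":0.5,"yaw":0},{"x":-1,"y":-0.65,"z":0.7,"yaw":0.3},{"x":-1,"y":-0.65,"z":0.8,"yaw":0},{"x":-1,"y":-0.65,"z":0.8,"yaw":0},{"x":-1,"y":-0.65,"z":0.8,"yaw":0}]' | head -3
python3 -m inch '[{"x":-0.5,"y":-0.3,"z":0.8,"yaw":0},{"x":0,"y":0,"z":0.8,"yaw":0},{"x":0,"y":0,"z":0.3,"yaw":0},{"x":0,"y":0,"z":0,"yaw":0},{"x":0,"y":0,"z":0,"yaw":0}]' | head -3
python3 go.py .665 .1415 .1 -91.5
```

```text
time_s: 3.85
tcp_pos: [0.6558, 0.1293, 0.1869]
eef_rot: [179.4, 1.8, -91.3]
time_s: 4.27
tcp_pos: [0.6624, 0.1486, 0.1285]
eef_rot: [178.8, 1.5, -91.1]
t 4.27 p [0.6624 0.1486 0.1285] rot [178.76   1.48 -91.12] w 0.0505 F [ 0.7 -0.2  0.3] q6 -28.0
x 0.28 y -0.11 z 1.14 yaw 0.10
```

```bash

python3 -m inch '[{"x":0.28,"y":-0.1,"z":0.7,"yaw":0.1},{"x":0,"y":0,"z":0.7,"yaw":0},{"x":0,"y":0,"z":0.7,"yaw":0},{"x":0,"y":0,"z":0.2,"yaw":0},{"x":0,"y":0,"z":0,"yaw":0}]' | head -3
python3 go.py .665 .1415 .0355 -91.5
```

```text
time_s: 4.68
tcp_pos: [0.6671, 0.1412, 0.0783]
eef_rot: [179.4, 1.7, -91.6]
t 4.68 p [0.6671 0.1412 0.0783] rot [179.36   1.7  -91.63] w 0.0501 F [-0.7  0.2  0.4] q6 -27.5
x -0.01 y 0.09 z 1.71 yaw -0.03
```

```bash

python3 -m inch '[{"x":0,"y":0.08,"z":0.6,"yaw":0},{"x":0,"y":0,"z":0.5,"yaw":0},{"x":0,"y":0,"z":0.3,"yaw":0},{"x":0,"y":0,"z":0.2,"yaw":0},{"x":0,"y":0,"z":0,"yaw":0}]' | head -3
python3 go.py .665 .1415 .0355 -91.5
```

```text
time_s: 5.1
tcp_pos: [0.6685, 0.1423, 0.0443]
eef_rot: [179.9, 1.9, -91.6]
t 5.1 p [0.6685 0.1423 0.0443] rot [179.88   1.89 -91.64] w 0.0502 F [ 0.2  0.  -0.8] q6 -27.5
x 0.04 y 0.14 z 0.35 yaw -0.03
```

```bash

python3 -m inch '[{"x":0.04,"y":0.2,"z":0.3,"yaw":0},{"x":0,"y":0.05,"z":0.1,"yaw":0},{"x":0,"y":0,"z":0,"yaw":0}]' | head -3
python3 go.py .665 .1415 .0355 -91.5
python3 - <<'E'
from h import *
p,d=r.capture("scene");c=cv2.resize(cv2.convertScaleAbs(p[180:330,240:440],alpha=1.6),None,fx=4,fy=4,interpolation=cv2.INTER_CUBIC);cv2.imwrite("pics/g1.png",c[:,:,::-1])
E
```

```text
time_s: 5.35
tcp_pos: [0.6625, 0.142, 0.0347]
eef_rot: [180.0, 1.9, -91.6]
t 5.35 p [0.6625 0.142  0.0347] rot [179.98   1.92 -91.62] w 0.0507 F [0.4 0.3 0.6] q6 -27.7
x 0.02 y -0.10 z -0.03 yaw -0.03
```

View pics/g1.png

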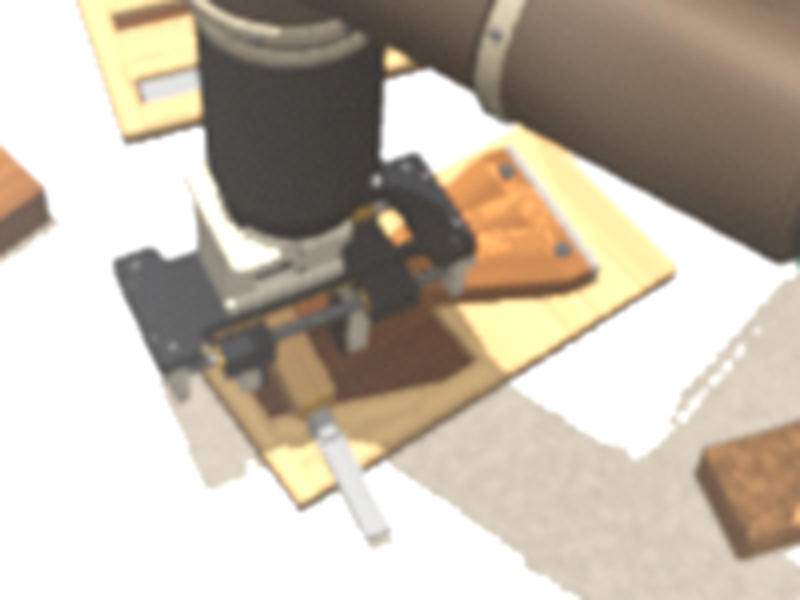

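The fingers at (250,370) and (355,330) straddle the handle at (300,360), and the blade is free. Closing.

```bash

for i in 1 2; do python3 -m inch '[{"x":0,"y":0,"z":0,"yaw":0},{"x":0,"y":0,"z":0,"yaw":0},{"x":0,"y":0,"z":0,"yaw":0},{"x":0,"y":0,"z":0,"yaw":0}]' -1 35|tail -4;done
python3 go.py
python3 -m inch '[{"x":0,"y":0,"z":-0.3,"yaw":0},{"x":0,"y":0,"z":-0.5,"yaw":0},{"x":0,"y":0,"z":-0.4,"yaw":0},{"x":0,"y":0,"z":-0.3,"yaw":0},{"x":0,"y":0,"z":0,"yaw":0}]'
python3 go.py
```

```text
tcp_pos: [0.6632, 0.1424, 0.0357]
eef_rot: [-180.0, 1.9, -91.6]
contact_force: [0.9, -0.2, -0.5]
gripper_width: 0.0292
tcp_pos: [0.6633, 0.1424, 0.0359]
eef_rot: [-179.9, 2.0, -91.6]
contact_force: [-0.7, 0.7, -0.2]
gripper_width: 0.0253
t 6.07 p [0.6633 0.1424 0.0359] rot [-179.94    1.95  -91.6 ] w 0.0253 F [-0.7  0.7 -0.2] q6 -27.7
time_s: 6.48
tcp_pos: [0.6625, 0.1407, 0.0767]
eef_rot: [180.0, 1.9, -91.6]
contact_force: [0.9, 0.3, -0.7]
gripper_width: 0.0259
t 6.48 p [0.6625 0.1407 0.0767] rot [179.95   1.9  -91.61] w 0.0259 F [ 0.9  0.3 -0.7] q6 -27.8
```

```bash

for i in 1 2 3 4; do python3 -m inch '[{"x":0,"y":0,"z":-0.03,"yaw":1},{"x":0,"y":0,"z":-0.03,"yaw":1},{"x":0,"y":0,"z":-0.03,"yaw":1},{"x":0,"y":0,"z":-0.03,"yaw":1},{"x":0,"y":0,"z":-0.03,"yaw":1}]'|sed -n '2,3p;5p';done
python3 go.py .5395 -.1637 .07 172.7
```

```text
tcp_pos: [0.6632, 0.141, 0.0841]
eef_rot: [179.4, 2.0, -112.4]
gripper_width: 0.0258
tcp_pos: [0.663, 0.1409, 0.0896]
eef_rot: [178.8, 1.8, -133.4]
gripper_width: 0.0254
tcp_pos: [0.6628, 0.1408, 0.0949]
eef_rot: [178.2, 1.3, -154.5]
gripper_width: 0.0257
tcp_pos: [0.6624, 0.1407, 0.1002]
eef_rot: [177.8, 0.6, -175.6]
gripper_width: 0.026
t 8.15 p [0.6624 0.1407 0.1002] rot [ 177.78    0.6  -175.56] w 0.026 F [ 0.3  0.8 -2.5] q6 -111.7
x 5.84 y -11.76 z 1.21 yaw 2.93
```

```bash

python3 -m inch '[{"x":0.2,"y":-0.6,"z":0.05,"yaw":1},{"x":0.2,"y":-0.9,"z":0.05,"yaw":1},{"x":0.2,"y":-0.9,"z":0.05,"yaw":0.9},{"x":0.2,"y":-0.9,"z":0.05,"yaw":0},{"x":0.2,"y":-0.9,"z":0.05,"yaw":0}]'|sed -n '2,3p;5p'
python3 go.py .5395 -.1637 .07 172.7
```

```text
tcp_pos: [0.6324, 0.0393, 0.0911]
eef_rot: [177.5, 0.4, 172.3]
gripper_width: 0.0257
t 8.57 p [0.6324 0.0393 0.0911] rot [177.55   0.35 172.27] w 0.0257 F [ 1.4 -0.1 -2.4] q6 -116.0
x 2.59 y -8.55 z 0.84 yaw -0.11
```

```bash

python3 -m inch '[{"x":0.25,"y":-0.9,"z":0,"yaw":-0.1},{"x":0.25,"y":-0.9,"z":0,"yaw":0},{"x":0.25,"y":-0.9,"z":0,"yaw":0},{"x":0.25,"y":-0.9,"z":0,"yaw":0},{"x":0.25,"y":-0.9,"z":0,"yaw":0}]'|sed -n '2,3p;5p'
python3 -m inch '[{"x":0.3,"y":-0.9,"z":0,"yaw":0},{"x":0.3,"y":-0.9,"z":0,"yaw":0},{"x":0.3,"y":-0.8,"z":0,"yaw":0},{"x":0.2,"y":-0.4,"z":0,"yaw":0},{"x":0,"y":0,"z":0,"yaw":0}]'|sed -n '2,3p;5p'
python3 go.py .5395 -.1637 .07 172.7
```

```text
tcp_pos: [0.5844, -0.0727, 0.0872]
eef_rot: [177.5, 0.5, 172.7]
gripper_width: 0.0253
tcp_pos: [0.5437, -0.15, 0.0852]
eef_rot: [177.4, 0.6, 172.5]
gripper_width: 0.0261
t 9.4 p [ 0.5437 -0.15    0.0852] rot [177.44   0.6  172.5 ] w 0.0261 F [ 1.3 -0.  -1.9] q6 -98.0
x 0.09 y -0.56 z 0.61 yaw -0.05
```

```bash

python3 -m inch '[{"x":0.1,"y":-0.6,"z":0.4,"yaw":0},{"x":0,"y":-0.1,"z":0.5,"yaw":0},{"x":0,"y":0,"z":0.3,"yaw":0},{"x":0,"y":0,"z":0,"yaw":0},{"x":0,"y":0,"z":0,"yaw":0}]'|sed -n '2,3p;5p'
python3 go.py .5395 -.1637 .0455 172.7
```

```text
tcp_pos: [0.5417, -0.1654, 0.0557]
eef_rot: [177.4, 0.9, 172.5]
gripper_width: 0.0256
t 9.82 p [ 0.5417 -0.1654  0.0557] rot [177.4    0.89 172.46] w 0.0256 F [ 0.2  0.3 -0.5] q6 -96.1
x 0.09 y 0.05 z 0.41 yaw -0.06
```

```bash

python3 -m inch '[{"x":0.09,"y":0.03,"z":0.3,"yaw":-0.06},{"x":0.02,"y":0,"z":0.2,"yaw":0},{"x":0,"y":0,"z":0,"yaw":0},{"x":0,"y":0,"z":0,"yaw":0}]'|sed -n '2,3p;5p'
python3 go.py .5395 -.1637 .041 172.7
python3 - <<'E'
from h import *
ims=[]
for n,(v0,v1,u0,u1),k in(("top",(140,260,310,410),4),("scene",(145,225,250,360),4)):
    p,d=r.capture(n);ims.append(cv2.resize(cv2.convertScaleAbs(p[v0:v1,u0:u1],alpha=1.8),None,fx=k,fy=k,interpolation=cv2.INTER_CUBIC))
ims[0]=ims[0][:480,:360];b=np.zeros((480,800,3),np.uint8);b[:480,:360]=ims[0];b[:320,360:800]=ims[1]
cv2.imwrite("pics/g2.png",b[:,:,::-1])
E
```

```text
tcp_pos: [0.5406, -0.1618, 0.0432]
eef_rot: [177.4, 1.0, 172.9]
gripper_width: 0.0258
t 10.15 p [ 0.5406 -0.1618  0.0432] rot [177.4    1.   172.88] w 0.0258 F [ 0.8  0.1 -1.9] q6 -95.9
x 0.04 y -0.08 z 0.09 yaw 0.04
```

View pics/g2.png

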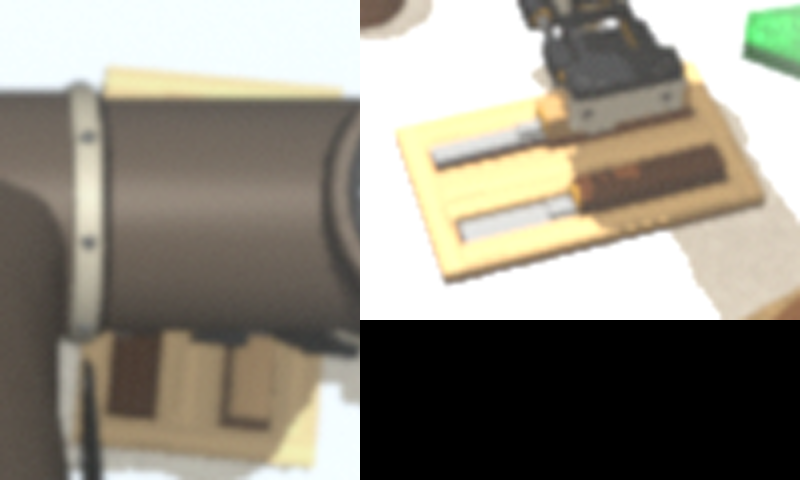

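```bash
python3 - <<'E'
from h import *
C=lambda L:[(310+(a+.5)/4-.5,140+(b+.5)/4-.5) for a,b in L]
h=ray("top",C([(230,417),(267,419),(249,418)]),.0455);print(h)
g=ray("top",C([(222,424),(271,430),(247,427)]),.014);print(g)
for nm,P in(("handle",h[2]),("cut",g[2])):
    c,s=np.cos(CT[2]),np.sin(CT[2]);D=P-np.array(CT[:2]);print(nm,D@[c,s],D@[-s,c])
# predicted handle end from TCP
p=np.array([.5406,-.1618]);a=np.radians(172.88-180);print("pred",p-np.array([np.cos(a),np.sin(a)])*(.0228+.056))
E
```

```text
[[ 0.46546214 -0.14250939]
 [ 0.46366584 -0.16457796]
 [ 0.46455569 -0.1538439 ]]
[[ 0.46229298 -0.1409673 ]
 [ 0.45779528 -0.17096137]
 [ 0.46003505 -0.1562764 ]]
handle -0.09532796303843864 -0.02980726017152459
cut -0.09950260579015696 -0.03279483844636403
pred [ 0.46240765 -0.15203291]
```

```bash

python3 -m inch '[{"x":0.06,"y":-0.12,"z":0.1,"yaw":0.04},{"x":0,"y":-0.02,"z":0.1,"yaw":0},{"x":0,"y":0,"z":0,"yaw":0}]'|sed -n '2,4p'
python3 go.py .539 -.1642 .027 172.7
```

```text
tcp_pos: [0.5393, -0.1652, 0.0385]
eef_rot: [177.4, 1.1, 172.7]
contact_force: [0.1, -0.3, -1.9]
t 10.5 p [ 0.5393 -0.1652  0.0385] rot [177.39   1.09 172.71] w 0.0261 F [ 0.1 -0.3 -1.9] q6 -95.6
x 0.02 y 0.04 z 0.46 yaw 0.00
```

```bash

python3 -m inch '[{"x":0.02,"y":0.01,"z":0.12,"yaw":0},{"x":0,"y":0,"z":0.12,"yaw":0},{"x":0,"y":0,"z":0.1,"yaw":0},{"x":0,"y":0,"z":0,"yaw":0}]'|sed -n '2,4p'
python3 go.py .539 -.1642 .027 172.7
```

```text
tcp_pos: [0.539, -0.1648, 0.0292]
eef_rot: [177.4, 1.1, 172.7]
contact_force: [0.0, 1.2, -0.8]
t 10.83 p [ 0.539  -0.1648  0.0292] rot [177.39   1.1  172.66] w 0.0258 F [ 0.   1.2 -0.8] q6 -95.6
x 0.00 y 0.02 z 0.09 yaw -0.01
```

```bash

python3 -m inch '[{"x":0,"y":0,"z":0.06,"yaw":0},{"x":0,"y":0,"z":0.02,"yaw":0},{"x":0,"y":0,"z":0,"yaw":0}]'|sed -n '2,4p'
python3 -m inch '[{"x":0,"y":0,"z":0,"yaw":0},{"x":0,"y":0,"z":0,"yaw":0},{"x":0,"y":0,"z":0,"yaw":0},{"x":0,"y":0,"z":0,"yaw":0},{"x":0,"y":0,"z":0,"yaw":0}]' -0.05 |sed -n '2,5p'
python3 -m inch '[{"x":0,"y":0,"z":-0.3,"yaw":0},{"x":0,"y":0,"z":-0.5,"yaw":0},{"x":0,"y":0,"z":-1,"yaw":0},{"x":0,"y":0,"z":-1,"yaw":0},{"x":0,"y":0,"z":-1,"yaw":0}]' |sed -n '2,5p'
python3 go.py .44 .10 .12 180
```

```text
tcp_pos: [0.5391, -0.1648, 0.0274]
eef_rot: [177.4, 1.1, 172.7]
contact_force: [-1.3, -0.1, 0.8]
tcp_pos: [0.5404, -0.1648, 0.0281]
eef_rot: [177.4, 1.2, 172.7]
contact_force: [0.6, 0.3, 0.2]
gripper_width: 0.0408
tcp_pos: [0.5339, -0.1688, 0.1221]
eef_rot: [177.5, 0.6, 172.7]
contact_force: [1.1, -0.0, -0.8]
gripper_width: 0.0416
t 11.92 p [ 0.5339 -0.1688  0.1221] rot [177.46   0.57 172.67] w 0.0416 F [ 1.1 -0.  -0.8] q6 -96.2
x 5.10 y 10.18 z 0.08 yaw -1.83
```

```bash

python3 -m inch '[{"x":0,"y":0.9,"z":0,"yaw":-1},{"x":0,"y":0.9,"z":0,"yaw":-0.6},{"x":0,"y":0.9,"z":0,"yaw":0},{"x":0,"y":0.9,"z":0,"yaw":0},{"x":0,"y":0.9,"z":0,"yaw":0}]' 0.85 8 |sed -n '2,3p'
python3 -m inch '[{"x":0,"y":0.9,"z":0,"yaw":0},{"x":0,"y":0.9,"z":0,"yaw":0},{"x":0,"y":0.9,"z":0,"yaw":0},{"x":0,"y":0.9,"z":0,"yaw":0},{"x":0,"y":0.9,"z":0,"yaw":0}]' |sed -n '2,3p'
python3 go.py .5635 .1121 .07 179.3
```

```text
tcp_pos: [0.5429, -0.0572, 0.1381]
eef_rot: [177.6, 1.7, 179.1]
tcp_pos: [0.5444, 0.0605, 0.1474]
eef_rot: [177.5, 1.9, 179.1]
t 12.75 p [0.5444 0.0605 0.1474] rot [177.53   1.94 179.06] w 0.0808 F [ 0.1 -0.9 -0.6] q6 -115.8
x -0.73 y 2.08 z 3.09 yaw -0.06
```

```bash
python3 - <<'E'
from h import *
p,d=r.capture("scene");c=cv2.resize(cv2.convertScaleAbs(p[140:310,200:430],alpha=1.6),None,fx=3,fy=3,interpolation=cv2.INTER_CUBIC);cv2.imwrite("pics/g3.png",c[:,:,::-1])
E
```

```text
(no output)
```

View pics/g3.png

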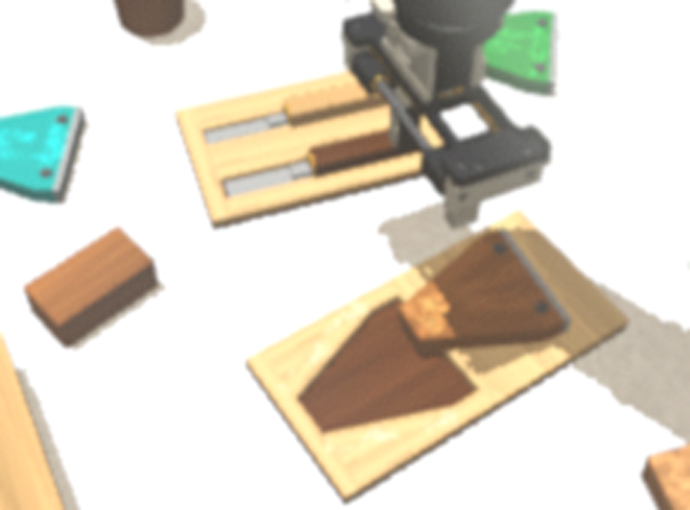

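The chisel is seated at about (285,110) and the gouge is untouched. Next is the scraper, gripped across its taper.

```bash

python3 -m inch '[{"x":-0.3,"y":0.8,"z":0.4,"yaw":0},{"x":-0.3,"y":0.8,"z":0.8,"yaw":0},{"x":0,"y":0.2,"z":0.8,"yaw":0},{"x":0,"y":0,"z":0.6,"yaw":0},{"x":0,"y":0,"z":0,"yaw":0}]' |sed -n '2,3p'
python3 go.py .5635 .1121 .05 179.3
```

```text
tcp_pos: [0.5657, 0.117, 0.0891]
eef_rot: [177.3, 2.5, 179.4]
t 13.22 p [0.5657 0.117  0.0891] rot [177.27   2.49 179.38] w 0.0811 F [-0.4 -1.1 -0.8] q6 -119.9
x 0.09 y -0.20 z 1.56 yaw 0.02
```

```bash

python3 -m inch '[{"x":0.1,"y":-0.27,"z":0.6,"yaw":0},{"x":0.06,"y":0,"z":0.6,"yaw":0},{"x":0,"y":0,"z":0.4,"yaw":0},{"x":0,"y":0,"z":0,"yaw":0}]' |sed -n '2,3p'
python3 go.py .5635 .1121 .031 179.3
```

```text
tcp_pos: [0.5648, 0.1122, 0.051]
eef_rot: [177.2, 2.6, 179.4]
t 13.55 p [0.5648 0.1122 0.051 ] rot [177.24   2.64 179.45] w 0.081 F [-0.6 -0.  -0. ] q6 -119.2
x 0.05 y -0.00 z 0.80 yaw 0.04
```

```bash

python3 -m inch '[{"x":0.08,"y":-0.04,"z":0.4,"yaw":0},{"x":0,"y":0,"z":0.3,"yaw":0},{"x":0,"y":0,"z":0.06,"yaw":0},{"x":0,"y":0,"z":0,"yaw":0}]' |sed -n '2,4p'
for i in 1 2; do python3 -m inch '[{"x":0,"y":0,"z":0,"yaw":0},{"x":0,"y":0,"z":0,"yaw":0},{"x":0,"y":0,"z":0,"yaw":0},{"x":0,"y":0,"z":0,"yaw":0}]' -1 8 |sed -n '2,5p';done
python3 go.py .5635 .1121 .031 179.3
```

```text
tcp_pos: [0.5651, 0.1122, 0.033]
eef_rot: [177.2, 2.8, 179.4]
contact_force: [-0.7, 0.2, 0.5]
tcp_pos: [0.5659, 0.1125, 0.0342]
eef_rot: [177.1, 2.9, 179.4]
contact_force: [-0.9, 1.0, -0.8]
gripper_width: 0.0599
tcp_pos: [0.5659, 0.1127, 0.0344]
eef_rot: [177.1, 2.9, 179.4]
contact_force: [0.3, 0.3, -1.2]
gripper_width: 0.058
t 14.55 p [0.5659 0.1127 0.0344] rot [177.12   2.92 179.44] w 0.058 F [ 0.3  0.3 -1.2] q6 -119.2
x 0.10 y -0.02 z 0.14 yaw 0.04
```

```bash

python3 -m inch '[{"x":0,"y":0,"z":0.04,"yaw":-0.5},{"x":0,"y":0.1,"z":0.04,"yaw":-0.6},{"x":0,"y":0.1,"z":0.03,"yaw":-0.6},{"x":-0.1,"y":0.1,"z":0.02,"yaw":-0.5},{"x":0,"y":0,"z":0,"yaw":0}]' |sed -n '2,5p'
python3 go.py .6624 .1402 .034 -172.3
```

```text
tcp_pos: [0.57, 0.1209, 0.0341]
eef_rot: [177.6, 3.6, -171.3]
contact_force: [1.5, -0.9, -0.7]
gripper_width: 0.0572
t 14.97 p [0.57   0.1209 0.0341] rot [ 177.61    3.58 -171.33] w 0.0572 F [ 1.5 -0.9 -0.7] q6 -110.7
x -3.77 y 0.21 z 0.01 yaw 0.24
```

```bash

python3 -m inch '[{"x":-0.3,"y":0.05,"z":0.03,"yaw":0.1},{"x":-0.4,"y":0.05,"z":0.03,"yaw":0.1},{"x":-0.4,"y":0.05,"z":0.03,"yaw":0},{"x":-0.4,"y":0,"z":0.03,"yaw":0},{"x":0,"y":0,"z":0,"yaw":0}]' |sed -n '2,5p'
python3 go.py .6624 .1402 .034 -172.3
```

```text
tcp_pos: [0.6093, 0.1302, 0.0335]
eef_rot: [177.6, 3.4, -172.5]
contact_force: [2.1, -0.9, 0.7]
gripper_width: 0.0573
t 15.38 p [0.6093 0.1302 0.0335] rot [ 177.58    3.42 -172.47] w 0.0573 F [ 2.1 -0.9  0.7] q6 -110.6
x -2.16 y 0.12 z -0.02 yaw -0.04
```

```bash

python3 -m inch '[{"x":-0.4,"y":0.05,"z":0.02,"yaw":0},{"x":-0.4,"y":0.05,"z":0.02,"yaw":0},{"x":-0.4,"y":0,"z":0.02,"yaw":0},{"x":-0.4,"y":0,"z":0.02,"yaw":0},{"x":-0.2,"y":0,"z":0,"yaw":0}]' |sed -n '2,5p'
python3 -m inch '[{"x":0,"y":0,"z":0,"yaw":0}]' >/dev/null
python3 go.py .6624 .1402 .034 -172.3
python3 - <<'E'
from h import *
ims=[]
for n,(v0,v1,u0,u1) in(("top",(150,290,210,310)),("scene",(200,310,270,430))):
    p,d=r.capture(n);np.savez(n+"1.npz",p=p,d=d);ims.append(cv2.resize(cv2.convertScaleAbs(p[v0:v1,u0:u1],alpha=1.7),None,fx=(4 if n=="top" else 2.5),fy=(4 if n=="top" else 2.5),interpolation=cv2.INTER_CUBIC))
b=np.zeros((560,800,3),np.uint8);b[:560,:400]=ims[0];b[:275,400:800]=ims[1]
cv2.imwrite("pics/g4.png",b[:,:,::-1])
E
```

```text
tcp_pos: [0.6562, 0.1389, 0.0322]
eef_rot: [177.6, 3.3, -172.7]
contact_force: [-0.5, 0.0, -1.3]
gripper_width: 0.0566
t 15.88 p [0.6574 0.139  0.0318] rot [ 177.59    3.27 -172.71] w 0.0567 F [ 0.3 -0.3 -1.2] q6 -109.3
x -0.20 y 0.02 z -0.09 yaw -0.10
```

View pics/g4.png

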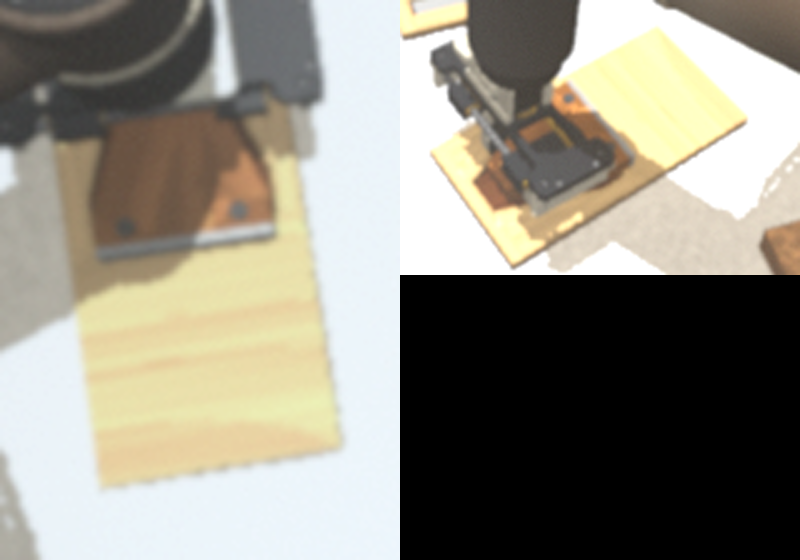

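```bash
python3 - <<'E'
from h import *
C=lambda L:[(210+(a+.5)/4-.5,150+(b+.5)/4-.5) for a,b in L]
for z in(.034,.028):
    w=ray("top",C([(98,257),(274,235)]),z)-np.array(ST[:2]);c,s=np.cos(ST[2]),np.sin(ST[2])
    t=np.c_[w@[c,s],w@[-s,c]];print(z,t.round(4),"mean",t.mean(0).round(4),"rel yaw",np.arctan2(-(t[0]-t[1])[0],(t[0]-t[1])[1]).round(3))
E
```

```text
0.034 [[-0.0108  0.0529]
 [-0.0148 -0.0553]] mean [-0.0128 -0.0012] rel yaw -0.036
0.028 [[-0.01    0.054 ]
 [-0.014  -0.0549]] mean [-0.012  -0.0005] rel yaw -0.036
```

```bash

python3 -m inch '[{"x":-0.15,"y":0.03,"z":-0.05,"yaw":-0.3},{"x":-0.1,"y":0,"z":0,"yaw":-0.2},{"x":0,"y":0,"z":0,"yaw":0}]' |sed -n '2,5p'
python3 -m inch '[{"x":0,"y":0,"z":0,"yaw":0},{"x":0,"y":0,"z":0,"yaw":0},{"x":0,"y":0,"z":0,"yaw":0},{"x":0,"y":0,"z":0,"yaw":0},{"x":0,"y":0,"z":0,"yaw":0}]' 0.8|sed -n '2,5p'
python3 -m inch '[{"x":0,"y":0,"z":-0.5,"yaw":0},{"x":0,"y":0,"z":-0.9,"yaw":0},{"x":0,"y":0,"z":-0.6,"yaw":0},{"x":0,"y":0,"z":0,"yaw":0}]' |sed -n '2,5p'
python3 -c "
from h import *
print(T2(ST,[(-.035,0),(-.0035,0)]))"
python3 go.py .531 .1224 .07 -172.3
```

```text
tcp_pos: [0.6617, 0.1404, 0.0335]
eef_rot: [177.7, 3.3, -170.5]
contact_force: [0.5, 0.2, -1.7]
gripper_width: 0.057
tcp_pos: [0.6622, 0.1408, 0.0351]
eef_rot: [177.7, 3.4, -170.5]
contact_force: [1.0, -0.5, -0.1]
gripper_width: 0.078
tcp_pos: [0.6587, 0.1376, 0.0879]
eef_rot: [177.8, 3.3, -170.4]
contact_force: [1.1, 0.4, -0.0]
gripper_width: 0.0788
[[0.53081376 0.12242402]
 [0.56203138 0.1266324 ]]
t 16.98 p [0.6587 0.1376 0.0879] rot [ 177.75    3.3  -170.44] w 0.0788 F [ 1.1  0.4 -0. ] q6 -107.2
x 5.14 y 0.25 z 0.72 yaw 0.46
```

```bash

python3 -m inch '[{"x":0.7,"y":0.05,"z":0,"yaw":0.25},{"x":0.9,"y":0.05,"z":0,"yaw":0.2},{"x":0.9,"y":0.05,"z":0,"yaw":0},{"x":0.9,"y":0.05,"z":0,"yaw":0},{"x":0.9,"y":0.05,"z":0,"yaw":0}]' 0.14 30 |sed -n '2,5p'
python3 -m inch '[{"x":0.6,"y":0,"z":0,"yaw":0},{"x":0.1,"y":0,"z":0,"yaw":0},{"x":0,"y":0,"z":0,"yaw":0}]' |sed -n '2,5p'
python3 go.py .5308 .1224 .05 -172.3
```

```text
tcp_pos: [0.5534, 0.129, 0.0853]
eef_rot: [177.5, 3.7, -172.4]
contact_force: [-0.4, 0.0, 0.5]
gripper_width: 0.0524
tcp_pos: [0.531, 0.1256, 0.0853]
eef_rot: [177.5, 3.7, -172.4]
contact_force: [0.9, 0.8, 0.5]
gripper_width: 0.0501
t 17.65 p [0.531  0.1256 0.0853] rot [ 177.5     3.68 -172.4 ] w 0.0501 F [0.9 0.8 0.5] q6 -115.0
x 0.03 y -0.13 z 1.41 yaw -0.02
```

```bash

python3 -m inch '[{"x":0.2,"y":-0.2,"z":0.7,"yaw":0},{"x":0,"y":0,"z":0.7,"yaw":0},{"x":0,"y":0,"z":0.5,"yaw":0},{"x":0,"y":0,"z":0.1,"yaw":0},{"x":0,"y":0,"z":0,"yaw":0}]' |sed -n '2,5p'
python3 go.py .5308 .1224 .0285 -172.3
```

```text
tcp_pos: [0.5356, 0.1247, 0.0366]
eef_rot: [177.4, 4.1, -172.3]
contact_force: [1.0, -0.4, -0.6]
gripper_width: 0.0501
t 18.07 p [0.5356 0.1247 0.0366] rot [ 177.37    4.14 -172.32] w 0.0501 F [ 1.  -0.4 -0.6] q6 -114.4
x 0.20 y -0.07 z 0.32 yaw -0.01
```

```bash

python3 -m inch '[{"x":0.1,"y":-0.07,"z":0.2,"yaw":0},{"x":0,"y":0,"z":0.1,"yaw":0},{"x":0,"y":0,"z":0,"yaw":0}]' |sed -n '2,4p'
python3 -m inch '[{"x":-0.2,"y":0,"z":0.02,"yaw":0},{"x":-0.2,"y":0,"z":0.02,"yaw":0},{"x":-0.2,"y":0,"z":0.02,"yaw":0},{"x":0,"y":0,"z":0,"yaw":0}]' |sed -n '2,4p'
python3 go.py .562 .1266 .0285 -172.3
```

```text
tcp_pos: [0.5357, 0.1235, 0.0293]
eef_rot: [177.4, 4.2, -172.3]
contact_force: [0.0, -0.5, -0.0]
tcp_pos: [0.5526, 0.1261, 0.0302]
eef_rot: [177.3, 4.3, -172.3]
contact_force: [-0.7, 0.7, -0.0]
t 18.65 p [0.5526 0.1261 0.0302] rot [ 177.32    4.31 -172.3 ] w 0.0501 F [-0.7  0.7 -0. ] q6 -113.4
x -0.37 y -0.03 z 0.07 yaw 0.00
```

```bash

python3 -m inch '[{"x":-0.12,"y":0,"z":0.06,"yaw":0},{"x":-0.1,"y":0,"z":0.02,"yaw":0},{"x":0,"y":0,"z":0,"yaw":0}]' |sed -n '2,4p'
python3 -m inch '[{"x":-0.1,"y":0,"z":0.02,"yaw":0},{"x":-0.06,"y":0,"z":0.01,"yaw":0},{"x":0,"y":0,"z":0,"yaw":0}]' |sed -n '2,4p'
python3 go.py .562 .1266 .0285 -172.3
python3 - <<'E'
from h import *
p,d=r.capture("top");np.savez("top2.npz",p=p,d=d);W=world("top",d)
p2,d2=r.capture("scene");W2=world("scene",d2);np.savez("scene2.npz",p=p2,d=d2)
for WW,n in((W,"top"),(W2,"scene")):
    D=WW[...,:2]-np.array(ST[:2]);c,s=np.cos(ST[2]),np.sin(ST[2]);a,l=D@[c,s],D@[-s,c]
    for lo,hi in((-.05,-.03),(.0,.01),(.01,.02),(.02,.03),(.03,.05),(.1,.12),(.138,.146)):
        m=(a>lo)&(a<hi)&(abs(l)<(.05 if hi<.06 or lo>.13 else .015))&(WW[...,2]<.06);print(n,lo,m.sum(),np.percentile(WW[m,2],[20,50,80]).round(4) if m.any() else "")
E
```

```text
tcp_pos: [0.5587, 0.1268, 0.0287]
eef_rot: [177.3, 4.3, -172.3]
contact_force: [-0.2, -1.1, -0.5]
tcp_pos: [0.5602, 0.1266, 0.0275]
eef_rot: [177.4, 4.0, -172.4]
contact_force: [0.6, 0.6, -0.1]
t 19.15 p [0.5602 0.1266 0.0275] rot [ 177.37    3.98 -172.37] w 0.05 F [ 0.6  0.6 -0.1] q6 -112.9
x -0.07 y -0.01 z -0.04 yaw -0.02
top -0.05 109 [0.0124 0.014  0.0157]
top 0.0 0 
top 0.01 0 
top 0.02 0 
top 0.03 5 [0.0237 0.0242 0.0253]
top 0.1 68 [0.0237 0.025  0.0268]
top 0.138 123 [0.0128 0.0142 0.0161]
scene -0.05 8 [0.0134 0.0154 0.0157]
scene 0.0 145 [0.0229 0.03   0.0432]
scene 0.01 127 [0.0239 0.0253 0.0267]
scene 0.02 137 [0.0239 0.0258 0.0271]
scene 0.03 283 [0.0239 0.025  0.0263]
scene 0.1 86 [0.0235 0.0255 0.0264]
scene 0.138 125 [0.013  0.0142 0.0153]
```

The scraper's top reads 25 mm at both ends, so it has dropped home. I'll back off and check both tools in an unobstructed view.

```bash

python3 -m inch '[{"x":0.3,"y":0,"z":-0.1,"yaw":0},{"x":0.5,"y":0,"z":-0.3,"yaw":0},{"x":0.2,"y":0,"z":-1,"yaw":0},{"x":0,"y":0,"z":-1,"yaw":0},{"x":0,"y":0,"z":-1,"yaw":0}]' |sed -n '2,4p'
python3 -m inch '[{"x":0,"y":0,"z":-1,"yaw":0},{"x":0,"y":0,"z":-1,"yaw":0},{"x":0,"y":0.9,"z":-1,"yaw":0},{"x":0,"y":1,"z":-0.5,"yaw":0},{"x":0,"y":1,"z":0,"yaw":0}]' |sed -n '2,4p'
for i in 1 2 3; do python3 -m inch '[{"x":0,"y":1,"z":0,"yaw":0},{"x":0,"y":1,"z":0,"yaw":0},{"x":0,"y":1,"z":0,"yaw":0},{"x":0,"y":1,"z":0,"yaw":0},{"x":0,"y":1,"z":0,"yaw":0}]' |sed -n '2,4p';done
python3 - <<'E'
from h import *
p,d=r.capture("top");np.savez("top3.npz",p=p,d=d);W=world("top",d)
for nm,P,pts in(("ST",ST,[(.0125,-.04),(.0125,.04),(.06,0),(.12,0),(.14,0),(-.1,0)]),("CT",CT,[(-.09,-.03),(-.04,-.03),(.005,-.03),(.06,-.03),(.09,-.03)])):
    for q in pts:
        z=.025 if nm=="ST" else .029
        u,v=proj("top",[*T2(P,[q])[0],z])[0].round().astype(int);print(nm,q,W[v-1:v+2,u-1:u+2,2].mean().round(4))
# overlay of home outlines
a=p.copy();a=cv2.resize(cv2.convertScaleAbs(a[130:280,195:415],alpha=1.7),None,fx=3.6,fy=3.6,interpolation=cv2.INTER_CUBIC)
HP=[(-.056,-.013),(.056,-.013),(.056,.013),(-.056,.013)]
for P,off,poly,z in((ST,(.0675,0),SCR,.025),(CT,(-.0425,-.03),HP,.029)):
    q=T2(P,np.array(poly)+off);uv=(proj("top",np.c_[q,[z]*len(q)])-[195,130]+.5)*3.6-.5
    cv2.polylines(a,[uv.round().astype(np.int32)],1,(255,0,0))
cv2.imwrite("pics/g5.png",a[:,:,::-1]);print(a.shape)
E
```

```text
tcp_pos: [0.5257, 0.1168, 0.1075]
eef_rot: [177.6, 3.6, -172.4]
contact_force: [0.0, 0.4, 0.2]
tcp_pos: [0.5107, 0.1826, 0.2096]
eef_rot: [177.3, 4.2, -172.7]
contact_force: [0.3, 0.8, -0.4]
tcp_pos: [0.4928, 0.3121, 0.2216]
eef_rot: [176.9, 4.8, -172.8]
contact_force: [-0.6, -0.9, 0.2]
tcp_pos: [0.4737, 0.4417, 0.2311]
eef_rot: [176.6, 5.1, -172.8]
contact_force: [0.9, 0.7, 0.0]
tcp_pos: [0.4546, 0.5712, 0.2405]
eef_rot: [176.4, 5.2, -172.8]
contact_force: [0.8, 0.1, -0.2]
ST (0.0125, -0.04) 0.0248
ST (0.0125, 0.04) 0.0254
ST (0.06, 0) 0.0255
ST (0.12, 0) 0.0252
ST (0.14, 0) 0.0147
ST (-0.1, 0) 0.0154
CT (-0.09, -0.03) 0.0303
CT (-0.04, -0.03) 0.0289
CT (0.005, -0.03) 0.0274
CT (0.06, -0.03) 0.0103
CT (0.09, -0.03) 0.0103
(540, 792, 3)
```

View pics/g5.png

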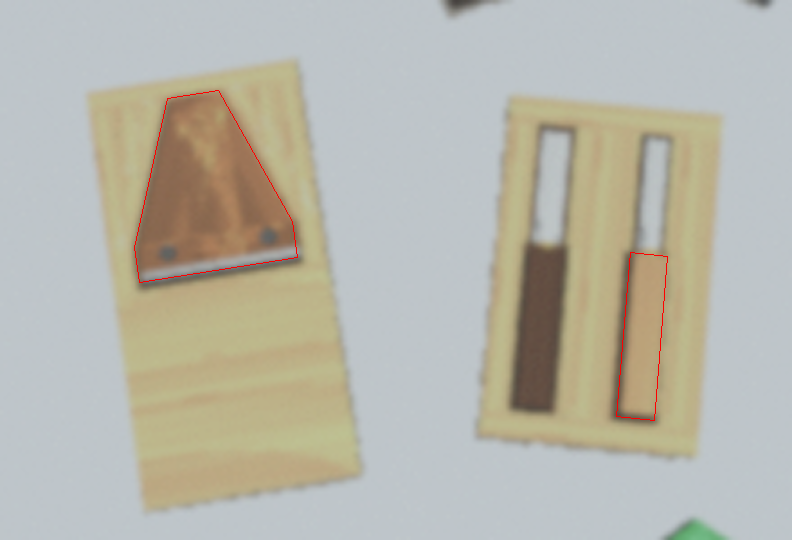

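Both tools fill their cut-outs: the scraper at about (215,185) and the chisel at (648,280) lie on the drawn home outlines, at the right heights. Handing in.

```bash
python3 -m inch '[{"x":0,"y":0,"z":0,"yaw":0},{"x":0,"y":0,"z":0,"yaw":0}]' | head -4; python3 -c "
from plant import r
print(r.close_job())"
```

```text
time_s: 21.55
tcp_pos: [0.4528, 0.5772, 0.2393]
eef_rot: [176.4, 5.3, -172.6]
contact_force: [0.5, -0.0, -1.2]
the job is handed in; nothing more can be done
None
```

Both tools are back in their cut-outs, and I handed the job in at about 21.6 s of the 62 s allowed; no verdict was reported.

- **Chisel:** I picked it up by the handle, turned it about 96°, and set it down in its own cut-out before opening the fingers.
- **Scraper:** I gripped it lightly across the taper and straightened it on its tray. I then slid it to about 12 mm short of home, released it, and pushed its wide end with both fingertips until it dropped in.

**Last checks:**
- **Scraper:** its top reads 25 mm at four points, as expected when it lies flat at home.
- **Chisel:** the blade reads 10 mm at two points, as expected. The handle reads 30, 29 and 27 mm along its length against an expected 29 mm. I took that small slope as depth noise, since the blade reads level.
- **Position:** both tools lie on their projected home outlines in the top view.
- **Surroundings:** the gouge is in its place in that view, and the wrist forces were about zero with the arm clear. I did not measure the other bench items at the end.

**What disagreed:** the first automatic fits of the trays, the scraper and the chisel handle were off. I refitted the trays and took the scraper and chisel positions from hand-read corners. The tool also tilted up to about 5° over the moves, which I allowed for when lowering it.

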